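# Store the tailor's cloth weights and set the hollow one aside

### The job

Three ring-shaped cloth weights that look alike lie on the cutting table: two are solid steel, one is a hollow shell that no longer holds cloth down. Lift them to feel which is which; drop the two solid ones into the upright storage tube so that they lie flat in one column on the weight already in it, and set the hollow one down flat in the shallow wooden tray without dropping it from a height. Leave everything else on the table where it is.

Things in the scene. Friction and masses are not known exactly. Their poses are not given: they have to be found in the camera images.
- ring_a: one of three loose cloth weights that look alike (ring_a, ring_b, ring_c): flat bare-steel ring, outer diameter 56 mm, hole 20 mm, 16 mm thick, lying flat on the table. Two of the three are solid, 240 to 300 g; the other is a hollow shell of 55 to 90 g, told only by its weight, not by looks, name or place. Origin at the ring's centre, 8 mm above its underside; z is its axis
- ring_b: one of three loose cloth weights that look alike (ring_a, ring_b, ring_c): flat bare-steel ring, outer diameter 56 mm, hole 20 mm, 16 mm thick, lying flat on the table. Two of the three are solid, 240 to 300 g; the other is a hollow shell of 55 to 90 g, told only by its weight, not by looks, name or place. Origin at the ring's centre, 8 mm above its underside; z is its axis
- ring_c: one of three loose cloth weights that look alike (ring_a, ring_b, ring_c): flat bare-steel ring, outer diameter 56 mm, hole 20 mm, 16 mm thick, lying flat on the table. Two of the three are solid, 240 to 300 g; the other is a hollow shell of 55 to 90 g, told only by its weight, not by looks, name or place. Origin at the ring's centre, 8 mm above its underside; z is its axis
- ring_d: a fourth weight of the same size, solid, already lying at the bottom of the tube. Origin at its centre
- tube: upright dark steel storage tube fixed to the table, closed below, open on top. Outer diameter 71 mm, rim 60 mm above the table, inner floor at 6 mm; straight bore 58.5 mm wide up to 56 mm, then a mouth flared to 65 mm at the rim. Three weights fill it to 54 mm. A weight let go level in the bore drops by itself. Origin on the axis at table height; its 100 mm square foot is 3 mm thick
- tube_mouth (a point): centre of the tube's mouth, at the rim, 60 mm above the table
- tray: shallow open wooden tray fixed to the table, 152 x 152 mm outside, 140 x 140 mm inside, floor 6 mm and walls 22 mm above the table. Origin at the centre of its underside, x and y along its sides. Tube and tray swap sides of the table from run to run
- tin: closed round pin tin without a hole, diameter 60 mm, 22 mm high, lying among the weights; leave it. Origin at the centre of its underside
- chalk: flat tailor's chalk, 45 x 34 x 8 mm; leave it. Origin at the centre of its underside
- thimble: brass thimble, diameter 21 mm, 24 mm high; leave it. Origin at the centre of its underside
- spool: upright thread spool, diameter 38 mm, 50 mm high; leave it. Origin at the centre of its underside
- shears: tailor's shears lying flat, 235 mm long, 20 mm high at most; leave them. Origin near the pivot, blades along +x
- ruler: wooden ruler lying flat, 36 x 400 x 6 mm, long along its y; leave it. Origin at the centre of its underside
There are look-alikes about, which are no part of the job. Several things look just like the tray: the one meant starts farthest from the robot's base.

How it is judged:
By the outcome, as a careful person would: the job done as asked, in the order asked, and still so for the second after the job is handed in, with the robot touching nothing.
It also fails if it takes over 67 s, if anything falls off the work surface, if the arm or the gripper's body presses on something with over 40 N, if the wrist force passes 120 N, or if a joint passes its speed limit or range.

### The arm

A 6-joint arm with a two-finger parallel gripper is mounted at the origin on the work surface. World frame = base frame: x ahead of the robot, y to its left, z up, the work surface at z = 0. Lengths are in m, angles in rad, forces in N, time in s.
With the tool pointing down it reaches from about 0.3 to 0.75 m from the base axis. Payload 8.5 kg.
Tool frame: the origin (TCP) lies between the finger pads; the fingertips stand ctrl.nose_length ahead of it and the grasp point (between the pads) is the TCP (ctrl.nose_length is the distance from the TCP to the fingertips, in m); z points along the fingers, y is the direction in which the jaws open and shut (so a half turn about z gives the same grasp; the last joint's range is limited). The gripper opens to 85 mm and grips with 20 to 120 N. Pads are 22 mm wide; open, the fingers measure 114 mm over their backs; the gripper's body (76 mm by 85 mm) begins 54 mm behind the grasp point. The pads swing forward as they close: fully open they stand 13 mm farther back than shut.
Start: joints at [-1.335, 0.381, 1.297, -0, 1.464, -0.215], TCP at [0.24, -0.495, 0.25] pointing down, gripper open.
Joint ranges: [-3.11, 3.11], [-0.89, 2.33], [0.22, 2.48], [-1.42, 4.56], [0.17, 2.85], [-2.88, 2.88]. Speed limits (rad/s): [2.39, 2.39, 3.14, 3.14, 3.14, 3.14].

### API

Orientations are given as a unit quaternion [x, y, z, w].
In Python, from rig import ctrl gives the robot as it stands.
- The arm moves only by the tool drive_tool, never from a script. Its argument "steps" is a list that holds one entry, the list of rows, each a list of 7 numbers: the shift along the tool's x, y, z in m, then the turn, a rotation vector about the tool's x, y, z in rad, then the opening in per cent of the stroke, from 0 (shut) to 100 (fully open). In form: [[[x, y, z, ax, ay, az, fingers], ...]]. A call has 1 to 8 rows; each row is the pose to reach, as a shift and turn from the pose commanded when the call began, along the tool's axes at that moment; what a row does not reach only later rows make up. A row lasts 1/12 s, in which the tool goes at most 41.7 mm and 7.16 degrees, less where a joint would pass 70% of its speed; a pose out of reach is approached as far as the arm can. A call with a gripper value outside its range is refused whole. The fingers move at their own pace and stop on an object; the grip force is fixed at half the most. Time passes only in rows, so rows that repeat a pose let the fingers close. It gives the time, the measured TCP pose, the force and the opening at its end, in the units of the state.
- ctrl.get_state(): the state, without advancing time (a new reading comes with each control period).
- ctrl.snapshot(name): name is "scene" or "top" or "wrist"; returns (picture, depth): 400x640x3 uint8, red, green, blue; 400x640 float32, m along the optical axis (not along the pixel's ray), 0 where there is no reading.
- ctrl.get_calibration(name): a dict with "fx", "fy", "cx", "cy" (pixels), "k1" (the pictures are not rectified: a ray, as slopes to the right and down, at radius r is drawn at 1 + k1 r^2 times it, then the intrinsics apply), "position" and "attitude" of the camera in the world. Camera axes: x right, y up, looking along -z (the intrinsics and any distortion apply to the point x, -y, -z); pixel columns grow to the right and rows downward; lengths in m; the calibration is good to about 2 mm. A picture is of the moment at which its call begins: read the wrist's pose just before it. get_calibration takes no time and is no camera call; for the wrist camera it gives the pose at the moment of the call.
- ctrl.close_job(): hands the job in, once; it reports no verdict.
The state is a dict: "clock": time; "qpos": joint angles; "qd": joint speeds; "tau": joint torques, N m; "eef_pos": TCP position; "tcp_rot": TCP orientation; "ft_force": force on the tool from outside, world axes, zero at the start; "moment": the same for the moment, N m; "gripper_width": opening from 0.0 (shut) to 1.0 (fully open).
Only numpy, scipy, OpenCV 4.12 (cv2) and the standard library are available. Lean on these libraries where they do the work, as an engineer would, in place of code of your own. Each camera call takes 0.05 s, during which the arm holds its last target.

## Working session

There is one attempt and no reset: what is moved stays moved. The work goes in short steps, Python scripts to look and compute and a tool call to move; the robot and the scene stay as the last step left them, time stands still between calls to the robot, and variables do not carry over. Pictures are saved under pics/ and viewed, and the job is handed in when it is done.

Besides the shell and the picture viewer there is one more tool, called after "Request:" by a JSON object that holds its "api" and its "payload". drive_tool: Moves the arm, as the interface text tells. Its arguments: {"type":"object","properties":{"steps":{"type":"array","items":{"type":"array","items":{"type":"array","items":{"type":"number"}}}}},"required":["steps"]}

```bash
ls; mkdir -p pics
python3 - <<'E'
from rig import ctrl
import cv2,numpy as np
print(ctrl.get_state()); print(ctrl.nose_length)
for n in ["scene","top"]:
    print(n,ctrl.get_calibration(n))
    p,d=ctrl.snapshot(n)
    cv2.imwrite(f"pics/{n}0.png",p[:,:,::-1]); np.save(f"pics/{n}0.npy",d)
print(ctrl.get_calibration("wrist"))
E
```

```text
pics
{'clock': 0.0, 'qpos': array([-1.33531346e+00,  3.81218014e-01,  1.29829887e+00, -1.62888455e-05,
        1.46360053e+00, -2.15300869e-01]), 'qd': array([ 6.61050169e-05, -7.45301050e-04, -1.74164496e-03, -9.28209716e-04,
        4.14578753e-04,  5.81115080e-04]), 'tau': array([-1.88029117e-03, -4.48477471e+01, -2.31279999e+01, -3.07328919e-04,
        4.75034714e-03, -6.91183729e-06]), 'eef_pos': array([ 0.23954643, -0.49478368,  0.24968709]), 'tcp_rot': array([ 9.74706125e-01,  2.23489126e-01, -1.57896368e-05, -7.62259152e-04]), 'ft_force': array([ 0.04997789, -0.25320292, -0.47597384]), 'moment': array([ 0.0211528 , -0.00839842,  0.05971821]), 'gripper_width': 1.0011488099831702}
0.019
scene {'fx': 504.43100887463333, 'fy': 504.43100887463333, 'cx': 323.1736950330845, 'cy': 196.77014318979172, 'k1': -0.11611469070269523, 'position': array([ 1.2063697 , -0.5908945 ,  1.07873816]), 'attitude': array([0.33124584, 0.15385189, 0.40596645, 0.83773327])}
top {'fx': 411.1329040136757, 'fy': 411.1329040136757, 'cx': 316.535246584767, 'cy': 204.75568765182334, 'k1': 0.01595300704210937, 'position': array([ 0.42291021, -0.00999867,  1.00472671]), 'attitude': array([-0.01567593,  0.01927656,  0.71745893, -0.69615757])}
{'fx': 325.40531146328146, 'fy': 325.40531146328146, 'cx': 319.1861649290975, 'cy': 196.60236305175715, 'k1': -0.033784525631760744, 'position': array([ 0.30720805, -0.46279108,  0.37301396]), 'attitude': array([-0.12690651,  0.08100687, -0.52531548,  0.8374821 ])}
```

View pics/top0.png

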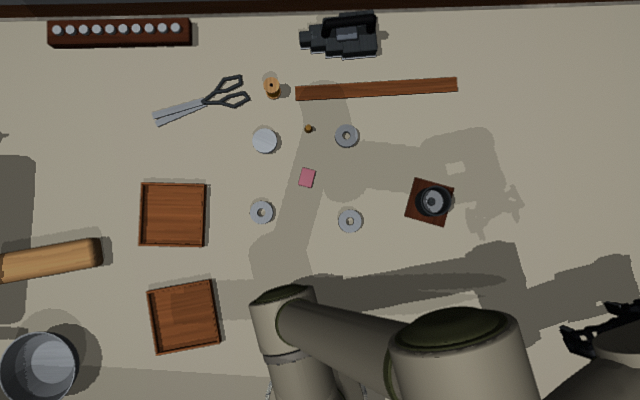

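View pics/scene0.png

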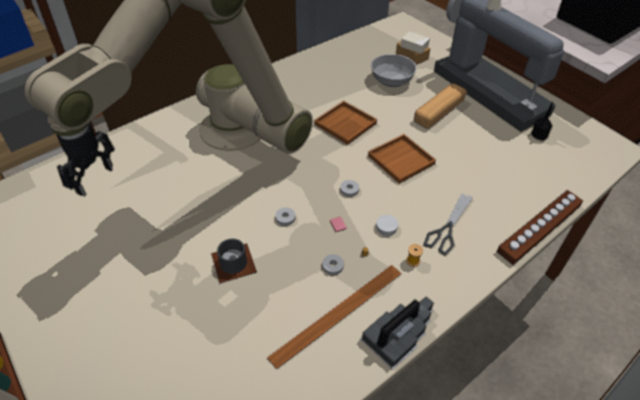

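```bash
cat > h.py <<'E'
import numpy as np,cv2
from scipy.spatial.transform import Rotation as R
def ray(c,u,v):
    x=(u-c['cx'])/c['fx'];y=(v-c['cy'])/c['fy']
    a,b=x,y
    for _ in range(20):
        s=1+c['k1']*(a*a+b*b);a,b=x/s,y/s
    return np.array(c['position']),R.from_quat(c['attitude']).apply([a,-b,-1])
def at_z(c,u,v,z):
    p,d=ray(c,u,v);return p+d*(z-p[2])/d[2]
def proj(c,P):
    q=R.from_quat(c['attitude']).inv().apply(np.asarray(P)-c['position'])
    a=q[...,0]/-q[...,2];b=-q[...,1]/-q[...,2];s=1+c['k1']*(a*a+b*b)
    return np.stack([c['cx']+c['fx']*a*s,c['cy']+c['fy']*b*s],-1)
def crop(img,u,v,w,k,name):
    u0=int(u-w);v0=int(v-w);cv2.imwrite(name,cv2.resize(img[max(v0,0):v0+2*w,max(u0,0):u0+2*w],None,fx=k,fy=k,interpolation=cv2.INTER_CUBIC))
E
python3 - <<'E'
from rig import ctrl
from h import *
c=ctrl.get_calibration("top")
im=cv2.imread("pics/top0.png");d=np.load("pics/top0.npy")
ts=[]
for n,(u,v) in dict(r1=(347,136),r2=(262,211),r3=(350,221),tin=(265,141),tube=(433,201),trayA=(173,215),trayB=(184,316)).items():
    print(n,at_z(c,u,v,0.016).round(4))
    w=32; ts.append(cv2.resize(im[v-20:v+20,u-20:u+20],(260,260),interpolation=cv2.INTER_CUBIC))
cv2.imwrite("pics/crops0.png",np.vstack([np.hstack(ts[:3]),np.hstack([ts[4],ts[3],ts[5]])]))
# depth-based: points with z 
vv,uu=np.mgrid[0:400,0:640]
x=(uu-c['cx'])/c['fx'];y=(vv-c['cy'])/c['fy'];s=1+c['k1']*(x*x+y*y);x/=s;y/=s
P=R.from_quat(c['attitude']).apply(np.stack([x*d,-y*d,-d],-1).reshape(-1,3)).reshape(400,640,3)+c['position']
print("table z",np.median(P[150:170,400:440,2]))
for n,(u,v) in dict(r1=(347,136),r2=(262,211),r3=(350,221),tin=(265,141),tube=(433,201)).items():
    Q=P[v-22:v+22,u-22:u+22].reshape(-1,3); lo,hi=(.009,.022) if n[0]=='r' else ((.014,.03) if n=='tin' else (.045,.07))
    m=(Q[:,2]>lo)&(Q[:,2]<hi);q=Q[m]
    (a,b),r=cv2.minEnclosingCircle((q[:,:2]*1000).astype(np.float32))
    print(n,m.sum(),q.mean(0).round(4),np.median(q[:,2]),a,b,r)
E
```

```text
r1 [ 0.6366 -0.0947  0.016 ]
r2 [0.4607 0.1157 0.016 ]
r3 [ 0.4303 -0.095   0.016 ]
tin [0.6301 0.1044 0.016 ]
tube [ 0.4724 -0.2965  0.016 ]
trayA [0.4575 0.3288 0.016 ]
trayB [0.2177 0.3057 0.016 ]
table z 0.0006891970395780378
r1 370 [ 0.6386 -0.092   0.0165] 0.01678966445803154 639.2642211914062 -92.28189086914062 27.95632553100586
r2 374 [0.4584 0.1182 0.0165] 0.016414700180390207 458.7809143066406 118.23896026611328 27.695505142211914
r3 366 [ 0.4313 -0.0935  0.0166] 0.016516703797745225 431.3658447265625 -93.93577575683594 27.80646514892578
tin 487 [0.6307 0.1054 0.0228] 0.02279807458321026 630.8965454101562 105.84912109375 30.090078353881836
tube 339 [ 0.4721 -0.2896  0.0575] 0.0588916598495447 471.9745178222656 -289.1214904785156 35.709014892578125
```

View pics/crops0.png

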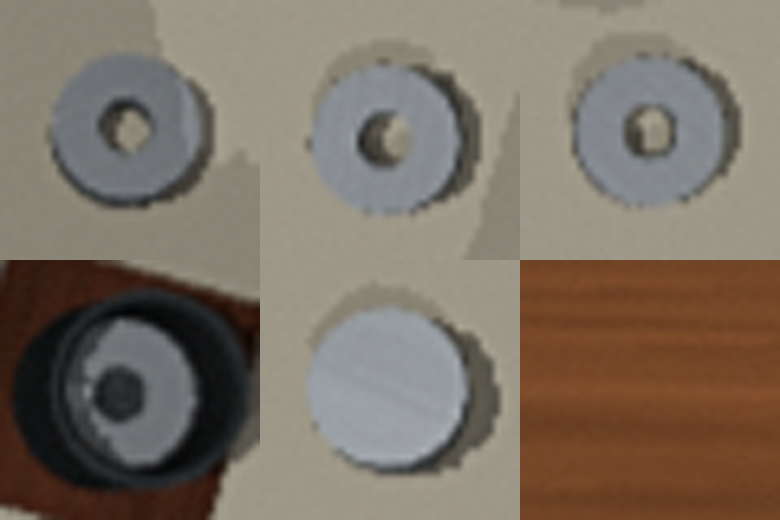

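Request:
{"api": "drive_tool", "payload": {"steps": [[[0.347,-0.277,0.05,0,0,0.451,100],[0.347,-0.277,0.05,0,0,0.451,100],[0.347,-0.277,0.05,0,0,0.451,100],[0.347,-0.277,0.05,0,0,0.451,100],[0.347,-0.277,0.05,0,0,0.451,100],[0.347,-0.277,0.05,0,0,0.451,100],[0.347,-0.277,0.05,0,0,0.451,100],[0.347,-0.277,0.05,0,0,0.451,100]]]}}

```text
clock: 0.77
eef_pos: [0.3824, -0.1953, 0.2129]
tcp_rot: [1.0, -0.0, -0.0, -0.0]
ft_force: [1.6, -1.5, -0.5]
gripper_width: 0.997
```

Request:
{"api": "drive_tool", "payload": {"steps": [[[0.049,-0.101,0.06,0,0,0,80],[0.049,-0.101,0.06,0,0,0,80],[0.049,-0.101,0.06,0,0,0,80],[0.049,-0.101,0.06,0,0,0,80],[0.049,-0.101,0.06,0,0,0,80]]]}}

```text
clock: 1.18
eef_pos: [0.4311, -0.0946, 0.1522]
tcp_rot: [1.0, 0.002, -0.001, -0.001]
ft_force: [-0.0, -0.7, 0.5]
gripper_width: 0.803
```

Run:
```python
from rig import ctrl
from h import *
s=ctrl.get_state();print(s['eef_pos'],s['tcp_rot'].round(4),s['gripper_width'],s['ft_force'],ctrl.nose_length)
c=ctrl.get_calibration("wrist");print(c)
p,d=ctrl.snapshot("wrist");cv2.imwrite("pics/w1.png",p[:,:,::-1]);np.save("pics/w1.npy",d)
print(proj(c,[[.4313,-.0937,.016],[.472,-.289,.06]]))
```

```text
[ 0.43108335 -0.09455706  0.15218975] [ 1.0e+00  1.8e-03 -1.2e-03 -6.0e-04] 0.8025967790683027 [-0.02882345 -0.72955413  0.49891006] 0.019
{'fx': 325.40531146328146, 'fy': 325.40531146328146, 'cx': 319.1861649290975, 'cy': 196.60236305175715, 'k1': -0.033784525631760744, 'position': array([ 0.50654095, -0.09527111,  0.27521332]), 'attitude': array([-0.10708155,  0.10799026, -0.69780369,  0.69995833])}
[[317.57795264 189.16355166]
 [603.92214634 150.90975856]]
```

View pics/w1.png

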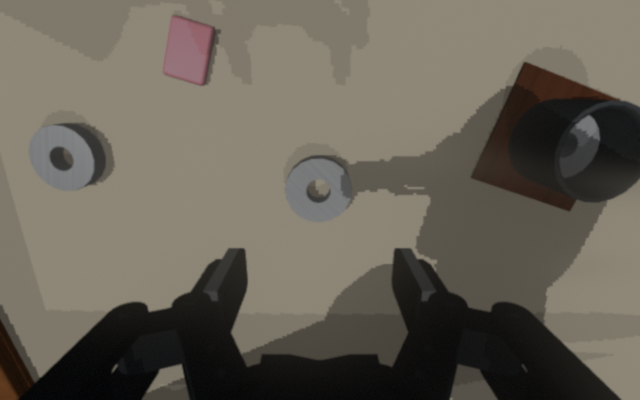

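Run:
```python
from rig import ctrl
from h import *
c=ctrl.get_calibration("wrist");d=np.load("pics/w1.npy")
for (u,v) in [(235,252),(240,252),(240,256),(242,270),(400,252),(405,252),(398,260),(430,255),(220,260)]:
    p,r=ray(c,u,v); print(u,v,d[v,u],(p+r*d[v,u]).round(4))
```

```text
235 252 0.14099307 [ 0.4413 -0.0601  0.1488]
240 252 0.14136633 [ 0.4411 -0.0622  0.1485]
240 256 0.13948528 [ 0.4403 -0.0627  0.1507]
242 270 0.14379652 [ 0.4324 -0.0625  0.1487]
400 252 0.14065829 [ 0.4415 -0.1317  0.1491]
405 252 0.1406427 [ 0.4415 -0.1339  0.1491]
398 260 0.14078313 [ 0.4381 -0.1309  0.15  ]
430 255 0.30685115 [ 3.620e-01 -2.017e-01 -2.000e-04]
220 260 0.14249314 [ 0.4372 -0.0531  0.1485]
```

Run:
```python
from rig import ctrl
from h import *
c=ctrl.get_calibration("wrist");d=np.load("pics/w1.npy");im=cv2.imread("pics/w1.png")
for u in (238,):
  for v in range(244,300,4):
    p,r=ray(c,u,v); print(u,v,d[v,u],(p+r*d[v,u]).round(4),im[v,u])
cv2.imwrite("pics/w1f.png",cv2.convertScaleAbs(cv2.resize(im[230:360,170:470],None,fx=2.6,fy=2.6,interpolation=cv2.INTER_CUBIC),alpha=3))
```

```text
238 244 0.30221012 [ 0.3739 -0.0211  0.001 ] [119 134 141]
238 248 0.14451617 [ 0.4414 -0.0605  0.1451] [76 84 88]
238 252 0.14056936 [ 0.4415 -0.0615  0.1492] [37 42 44]
238 256 0.13757215 [ 0.4413 -0.0623  0.1524] [36 40 43]
238 260 0.13723883 [ 0.4398 -0.0624  0.1532] [34 39 41]
238 264 0.13559955 [ 0.439  -0.0628  0.1552] [34 39 41]
238 268 0.13565014 [ 0.4374 -0.0627  0.1557] [33 38 40]
238 272 0.13653529 [ 0.4353 -0.0625  0.1554] [33 37 39]
238 276 0.1368916 [ 0.4335 -0.0624  0.1556] [30 35 38]
238 280 0.13726689 [ 0.4317 -0.0623  0.1557] [30 35 37]
238 284 0.13592732 [ 0.4308 -0.0627  0.1574] [30 35 37]
238 288 0.13661003 [ 0.4288 -0.0625  0.1573] [30 34 36]
238 292 0.13649608 [ 0.4272 -0.0625  0.1579] [29 33 36]
238 296 0.13673602 [ 0.4255 -0.0624  0.1582] [27 32 34]
```

View pics/w1f.png

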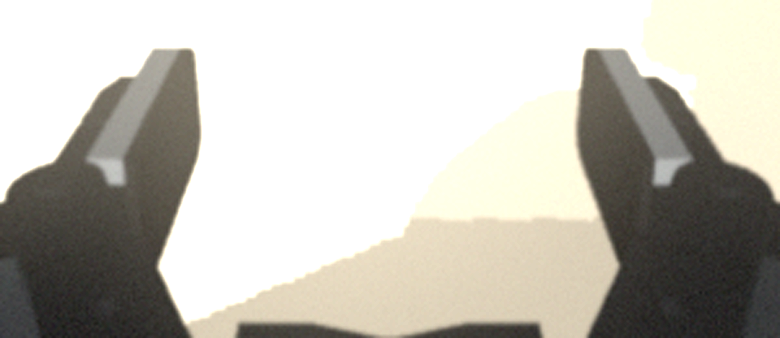

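Request:
{"api": "drive_tool", "payload": {"steps": [[[0.001,0,0.04,0,0,0,80],[0.001,0,0.08,0,0,0,80],[0.001,0,0.115,0,0,0,80],[0.001,0,0.133,0,0,0,80],[0.001,0,0.133,0,0,0,80],[0.001,0,0.133,0,0,0,40],[0.001,0,0.133,0,0,0,40],[0.001,0,0.133,0,0,0,40]]]}}

```text
clock: 1.9
eef_pos: [0.4329, -0.0973, 0.0218]
tcp_rot: [1.0, -0.0, 0.001, 0.001]
ft_force: [0.0, 0.3, -1.4]
gripper_width: 0.625
```

Request:
{"api": "drive_tool", "payload": {"steps": [[[0,0,0,0,0,0,30],[0,0,-0.02,0,0,0,30],[0,0,-0.06,0,0,0,30],[0,0,-0.1,0,0,0,30],[0,0,-0.13,0,0,0,30],[0,0,-0.13,0,0,0,30],[0,0,-0.13,0,0,0,30],[0,0,-0.13,0,0,0,30]]]}}

```text
clock: 2.57
eef_pos: [0.4316, -0.096, 0.1496]
tcp_rot: [1.0, -0.0, -0.0, -0.0]
ft_force: [-0.1, -0.1, -3.0]
gripper_width: 0.622
```

```bash
cat > look.py <<'E'
from rig import ctrl
from h import *
import sys
n=sys.argv[1]
f=[]
s=ctrl.get_state();print(s['clock'],s['eef_pos'].round(4),s['tcp_rot'].round(4),s['gripper_width'],s['ft_force'].round(2))
c=ctrl.get_calibration("wrist")
p,d=ctrl.snapshot("wrist");cv2.imwrite(f"pics/{n}.png",p[:,:,::-1]);np.savez(f"pics/{n}.npz",d=d,**c)
s=ctrl.get_state();print(s['clock'],s['eef_pos'].round(4),s['ft_force'].round(2))
E
python3 look.py w2
```

```text
2.5667 [ 0.4316 -0.096   0.1496] [ 1.e+00 -1.e-04 -4.e-04 -2.e-04] 0.6221993176240904 [-0.15 -0.14 -2.98]
2.6167 [ 0.4314 -0.096   0.1491] [-0.31  0.46 -2.66]
```

View pics/w2.png

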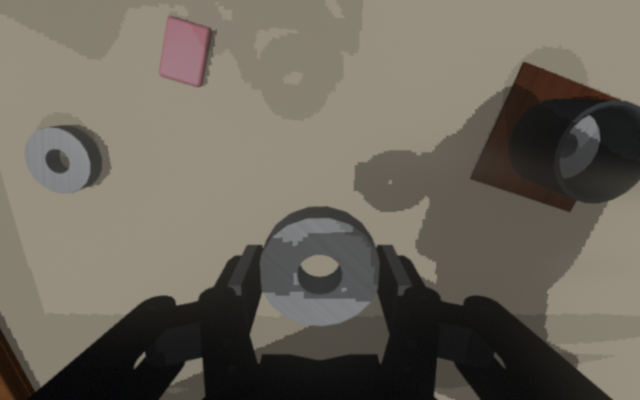

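```bash
cat > ringfit.py <<'E'
import sys
from h import *
z=np.load(sys.argv[1]);c={k:z[k] for k in z.files if k!='d'};d=z['d']
pts=[]
for v in range(215,330,2):
  for u in range(262,380,2):
    if 0.05<d[v,u]<0.2:
        p,r=ray(c,u,v);pts.append(p+r*d[v,u])
pts=np.array(pts);zt=np.median(pts[:,2]);q=pts[abs(pts[:,2]-zt)<.004]
A=np.c_[q[:,:2]-q[:,:2].mean(0),np.ones(len(q))];co=np.linalg.lstsq(A,q[:,2],rcond=None)[0]
print(len(q),"top z",zt,"slopes",co[:2].round(4))
y0=np.percentile(q[:,1],[1,99]);print("x range",np.percentile(q[:,0],[0.5,99.5]).round(4),"y",y0.round(4),"mean",q.mean(0).round(4))
(a,b),rr=cv2.minEnclosingCircle((q[:,:2]*1000).astype(np.float32));print(a,b,rr)
E
python3 ringfit.py pics/w2.npz
python3 - <<'E'
from h import *
im=cv2.imread("pics/w2.png")
cv2.imwrite("pics/w2f.png",cv2.convertScaleAbs(cv2.resize(im[190:340,210:430],None,fx=3.5,fy=3.5,interpolation=cv2.INTER_CUBIC),alpha=1.8))
E
```

```text
2361 top z 0.14371010552987118 slopes [-0.0072 -0.0004]
x range [0.4034 0.457 ] y [-0.1226 -0.0717] mean [ 0.4317 -0.097   0.1437]
429.4067687988281 -96.89996337890625 28.395002365112305
```

View pics/w2f.png

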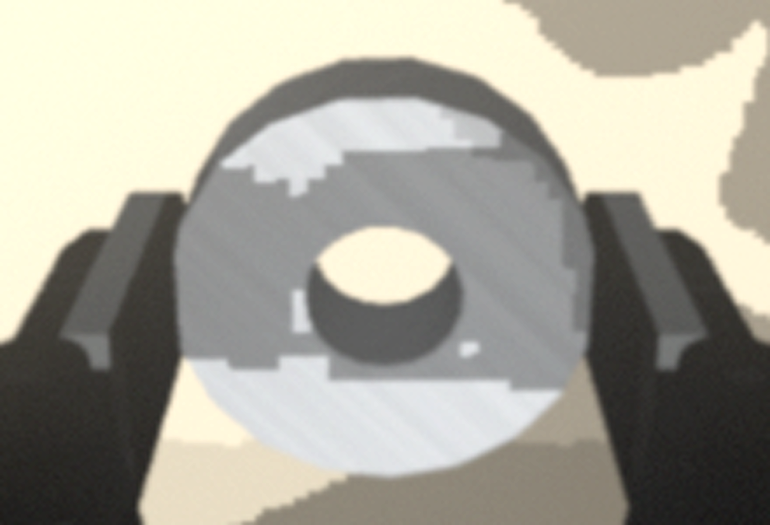

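Request:
{"api": "drive_tool", "payload": {"steps": [[[-0.04,0.193,0,0,0,0,30],[-0.04,0.193,0,0,0,0,30],[-0.04,0.193,0,0,0,0,30],[-0.04,0.193,0,0,0,0,30],[-0.04,0.193,0,0,0,0,30],[-0.04,0.193,0,0,0,0,30],[-0.04,0.193,0,0,0,0,30],[-0.04,0.193,0,0,0,0,30]]]}}

```text
clock: 3.28
eef_pos: [0.3917, -0.2885, 0.1488]
tcp_rot: [1.0, -0.0, -0.001, -0.001]
ft_force: [-0.1, 0.0, -1.1]
gripper_width: 0.625
```

```bash
python3 look.py w3; python3 ringfit.py pics/w3.npz
```

```text
3.2833 [ 0.3917 -0.2885  0.1488] [ 1.0e+00 -3.0e-04 -1.0e-03 -1.4e-03] 0.6248658225848213 [-0.07  0.03 -1.08]
3.3333 [ 0.3919 -0.2881  0.1492] [-0.47 -0.33 -2.85]
2375 top z 0.14293057101036444 slopes [-0.0098  0.0007]
x range [0.3634 0.4172] y [-0.315 -0.264] mean [ 0.3918 -0.2894  0.1429]
389.5590515136719 -289.05859375 28.352277755737305
```

View pics/w3.png

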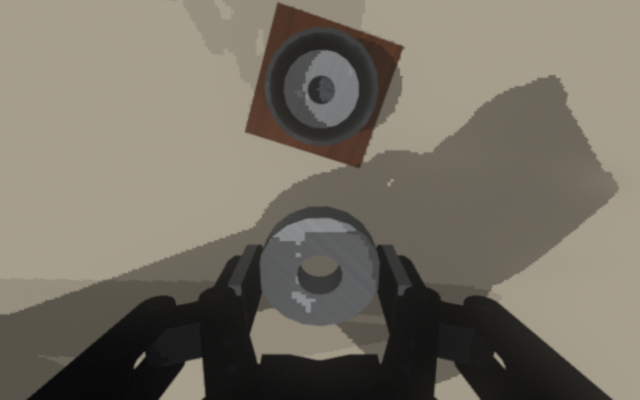

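Run:
```python
from h import *
z=np.load("pics/w3.npz");c={k:z[k] for k in z.files if k!='d'};d=z['d']
print(at_z(c,322,87,.06),at_z(c,320,272,.143), at_z(c,320,265,.143))
pts=[]
for v in range(20,155):
  for u in range(255,390):
    p,r=ray(c,u,v);P=p+r*d[v,u]
    if .05<P[2]<.07: pts.append(P)
pts=np.array(pts);print(len(pts),np.median(pts[:,2]),cv2.minEnclosingCircle((pts[:,:2]*1000).astype(np.float32)))
im=cv2.imread("pics/w3.png");cv2.imwrite("pics/w3f.png",cv2.convertScaleAbs(cv2.resize(im[10:160,240:400],None,fx=3.8,fy=3.8,interpolation=cv2.INTER_CUBIC),alpha=1.8))
# model overlay
def circ(x,y,z,r):
    t=np.linspace(0,2*np.pi,200);return proj(c,np.c_[x+r*np.cos(t),y+r*np.sin(t),0*t+z])
big=cv2.resize(im,None,fx=4,fy=4,interpolation=cv2.INTER_CUBIC)
big=cv2.convertScaleAbs(big,alpha=1.7)
X=at_z(c,322,87,.06)
for a,col in [((X[0],X[1],.06,.0355),(0,0,255)),((X[0],X[1],.06,.0325),(0,255,0)),((X[0],X[1],.022,.028),(255,0,0)),((.3902,-.2892,.143,.028),(0,0,255)),((.3902,-.2892,.143,.010),(0,0,255))]:
    cv2.polylines(big,[((circ(*a)+.5)*4).astype(np.int32)],True,col,1)
cv2.imwrite("pics/w3o.png",np.hstack([big[40:620,960:1580][:, :400*4//4+220],np.zeros((580,1,3),np.uint8)]))
cv2.imwrite("pics/w3p.png",big[800:1340,1000:1560])
```

```text
[ 0.47158192 -0.29075308  0.06      ] [ 0.39104007 -0.28953415  0.143     ] [ 0.39457897 -0.289536    0.143     ]
3953 0.05870252357712555 ((470.7799377441406, -290.43255615234375), 35.71418762207031)
```

View pics/w3o.png

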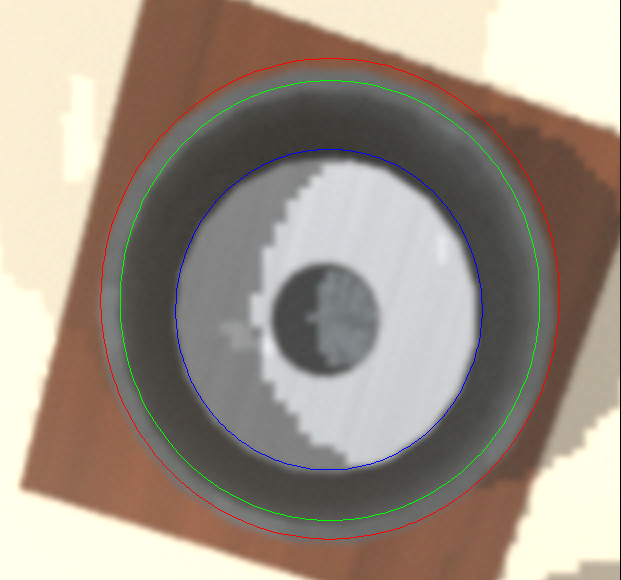

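View pics/w3p.png

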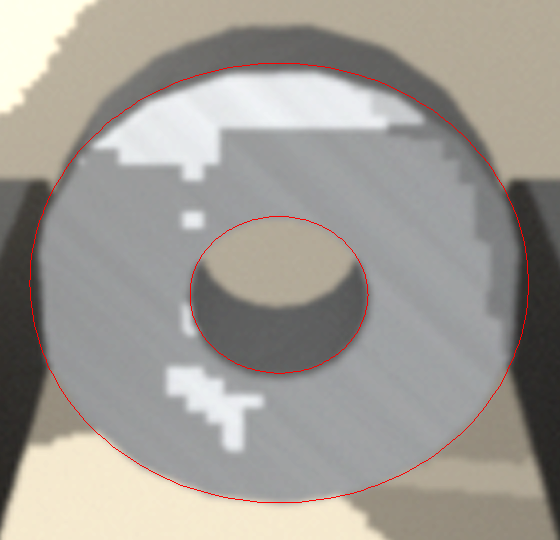

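Request:
{"api": "drive_tool", "payload": {"steps": [[[0.04,0.001,0,0,0,0,30],[0.081,0.001,0,0,0,0,30],[0.081,0.001,0,0,0,0,30],[0.081,0.001,0.03,0,0,0,30],[0.081,0.001,0.05,0,0,0,30],[0.081,0.001,0.06,0,0,0,30],[0.081,0.001,0.06,0,0,0,30],[0.081,0.001,0.06,0,0,0,30]]]}}

```text
clock: 4.0
eef_pos: [0.4733, -0.2898, 0.0904]
tcp_rot: [1.0, 0.0, -0.0, -0.0]
ft_force: [0.6, -1.2, -2.0]
gripper_width: 0.624
```

```bash
python3 look.py w4; python3 ringfit.py pics/w4.npz;python3 - <<'E'
from h import *
im=cv2.imread("pics/w4.png")
cv2.imwrite("pics/w4f.png",cv2.convertScaleAbs(cv2.resize(im[180:350,210:430],None,fx=3.5,fy=3.5,interpolation=cv2.INTER_CUBIC),alpha=2))
E
```

```text
4.0 [ 0.4733 -0.2898  0.0904] [ 1.e+00  3.e-04 -1.e-04 -1.e-04] 0.6237626032108446 [ 0.59 -1.2  -2.03]
4.05 [ 0.4736 -0.2902  0.0911] [ 0.26  0.44 -2.5 ]
2371 top z 0.08444040740191493 slopes [-0.0072 -0.0016]
x range [0.4453 0.4989] y [-0.3165 -0.2653] mean [ 0.4735 -0.2908  0.0845]
471.1140441894531 -290.45428466796875 28.551860809326172
```

View pics/w4f.png

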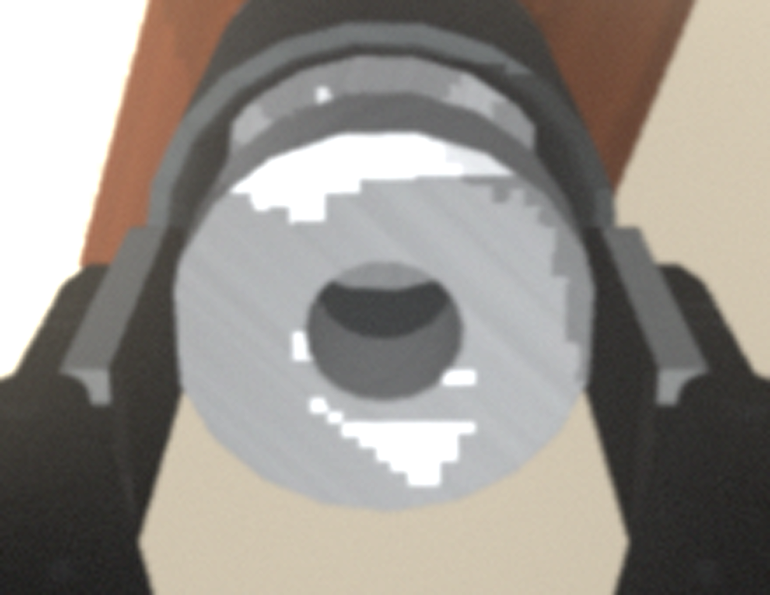

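Request:
{"api": "drive_tool", "payload": {"steps": [[[-0.001,0,0.006,0,0,0,30],[-0.001,0,0.01,0,0,0,30],[-0.001,0,0.014,0,0,0,30],[-0.001,0,0.014,0,0,0,30]]]}}

```text
clock: 4.38
eef_pos: [0.4719, -0.2902, 0.0756]
tcp_rot: [1.0, -0.0, -0.0, -0.0]
ft_force: [-0.3, 0.2, -3.0]
gripper_width: 0.622
```

```bash
python3 look.py w5; python3 ringfit.py pics/w5.npz;python3 - <<'E'
from h import *
im=cv2.imread("pics/w5.png")
cv2.imwrite("pics/w5f.png",cv2.convertScaleAbs(cv2.resize(im[180:350,210:430],None,fx=3.5,fy=3.5,interpolation=cv2.INTER_CUBIC),alpha=2))
E
```

```text
4.3833 [ 0.4719 -0.2902  0.0756] [ 1.e+00 -2.e-04 -3.e-04 -2.e-04] 0.6218327284513412 [-0.35  0.19 -3.03]
4.4333 [ 0.472  -0.2903  0.0759] [-0.1  -0.09 -1.99]
2372 top z 0.069513070860712 slopes [-0.009 -0.   ]
x range [0.4438 0.4973] y [-0.3168 -0.2658] mean [ 0.4721 -0.2911  0.0696]
469.88580322265625 -290.9537353515625 28.403318405151367
```

View pics/w5f.png

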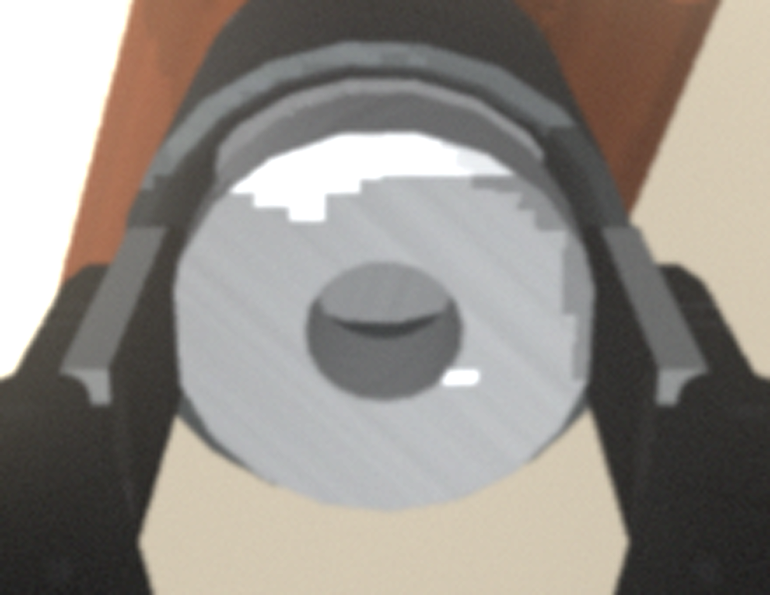

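Request:
{"api": "drive_tool", "payload": {"steps": [[[0,0,0.0015,0,0,0,30],[0,0,0.003,0,0,0,30],[0,0,0.003,0,0,0,30]]]}}

```text
clock: 4.68
eef_pos: [0.4723, -0.2905, 0.075]
tcp_rot: [1.0, -0.0, 0.001, 0.001]
ft_force: [-4.5, 3.2, 14.3]
gripper_width: 0.628
```

Request:
{"api": "drive_tool", "payload": {"steps": [[[-0.0005,0,-0.002,0,0,0,30],[-0.0005,0,-0.002,0,0,0,80],[-0.0005,0,-0.002,0,0,0,80],[-0.0005,0,-0.002,0,0,0,80],[-0.0005,0,-0.002,0,0,0,80]]]}}

```text
clock: 5.1
eef_pos: [0.4716, -0.2904, 0.0751]
tcp_rot: [1.0, -0.0, -0.0, 0.0]
ft_force: [0.2, -0.1, 0.4]
gripper_width: 0.799
```

```bash
python3 look.py w6
python3 - <<'E'
from h import *
im=cv2.imread("pics/w6.png")
cv2.imwrite("pics/w6f.png",cv2.convertScaleAbs(cv2.resize(im[180:350,210:430],None,fx=3.5,fy=3.5,interpolation=cv2.INTER_CUBIC),alpha=2))
E
```

```text
5.1 [ 0.4716 -0.2904  0.0751] [ 1.e+00 -1.e-04 -0.e+00  0.e+00] 0.7992801564448335 [ 0.24 -0.14  0.37]
5.15 [ 0.4716 -0.2903  0.075 ] [-0.53 -0.01 -0.04]
```

View pics/w6f.png

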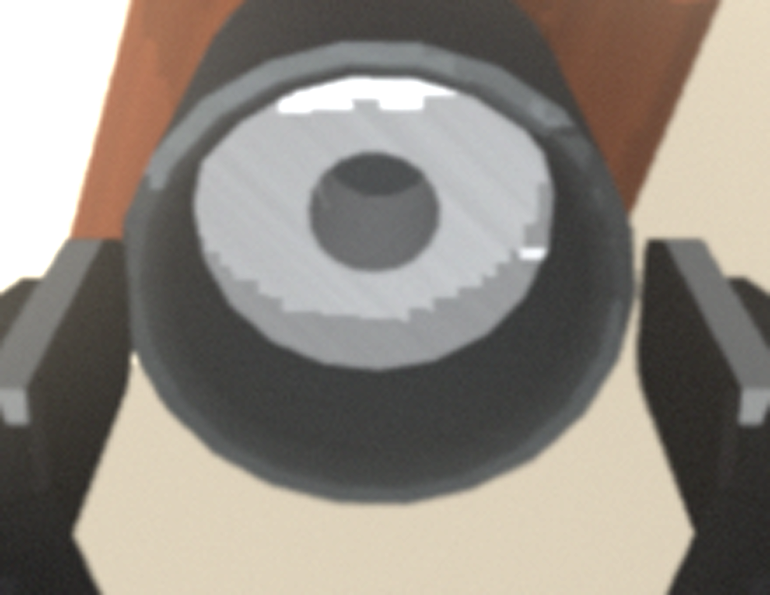

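Request:
{"api": "drive_tool", "payload": {"steps": [[[0,0,-0.04,0,0,0,80],[0.02,-0.02,-0.075,0,0,0,80],[0.167,-0.198,-0.085,0,0,0,80],[0.167,-0.198,-0.085,0,0,0,80],[0.167,-0.198,-0.085,0,0,0,80],[0.167,-0.198,-0.085,0,0,0,80],[0.167,-0.198,-0.085,0,0,0,80],[0.167,-0.198,-0.085,0,0,0,80]]]}}

```text
clock: 5.82
eef_pos: [0.6405, -0.0888, 0.1602]
tcp_rot: [1.0, 0.001, 0.0, -0.0]
ft_force: [0.4, -0.5, 0.2]
gripper_width: 0.795
```

Request:
{"api": "drive_tool", "payload": {"steps": [[[0.006,-0.007,0,0,0,0,80],[0.006,-0.007,0,0,0,0,80]]]}}

```text
clock: 5.98
eef_pos: [0.6454, -0.0836, 0.1596]
tcp_rot: [1.0, 0.001, -0.0, -0.0]
ft_force: [0.2, 0.2, 0.0]
gripper_width: 0.8
```

```bash
python3 look.py w7
```

```text
5.9833 [ 0.6454 -0.0836  0.1596] [ 1.0e+00  1.3e-03 -1.0e-04 -1.0e-04] 0.8000333187532542 [0.22 0.15 0.  ]
6.0333 [ 0.6445 -0.0851  0.1596] [-0.12 -0.68 -0.42]
```

View pics/w7.png

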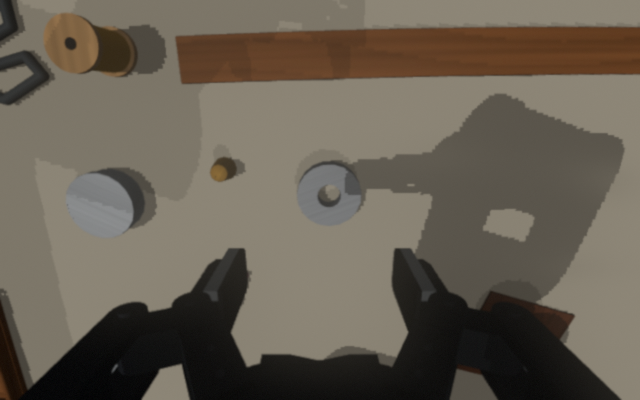

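Run:
```python
from h import *
z=np.load("pics/w7.npz");c={k:z[k] for k in z.files if k!='d'};d=z['d']
print(at_z(c,330,193,.016))
pts=[]
for v in range(150,240):
  for u in range(285,380):
    p,r=ray(c,u,v);P=p+r*d[v,u]
    if .010<P[2]<.022: pts.append(P)
pts=np.array(pts);print(len(pts),np.median(pts[:,2]),cv2.minEnclosingCircle((pts[:,:2]*1000).astype(np.float32)))
```

```text
[ 0.6404015  -0.09352181  0.016     ]
2801 0.01565688725645975 ((638.05078125, -92.72256469726562), 27.92882537841797)
```

Request:
{"api": "drive_tool", "payload": {"steps": [[[-0.0055,0.0085,0.04,0,0,0,80],[-0.0055,0.0085,0.08,0,0,0,80],[-0.0055,0.0085,0.12,0,0,0,80],[-0.0055,0.0085,0.138,0,0,0,80],[-0.0055,0.0085,0.138,0,0,0,80],[-0.0055,0.0085,0.138,0,0,0,30],[-0.0055,0.0085,0.138,0,0,0,30],[-0.0055,0.0085,0.138,0,0,0,30]]]}}

```text
clock: 6.7
eef_pos: [0.6397, -0.0946, 0.0241]
tcp_rot: [1.0, -0.0, 0.001, 0.001]
ft_force: [0.7, -0.5, -2.6]
gripper_width: 0.625
```

Request:
{"api": "drive_tool", "payload": {"steps": [[[0,0,0,0,0,0,30],[0,0,-0.02,0,0,0,30],[0,0,-0.06,0,0,0,30],[0,0,-0.1,0,0,0,30],[0,0,-0.13,0,0,0,30],[0,0,-0.13,0,0,0,30],[0,0,-0.13,0,0,0,30],[0,0,-0.13,0,0,0,30]]]}}

```text
clock: 7.37
eef_pos: [0.6385, -0.0936, 0.1514]
tcp_rot: [1.0, -0.0, -0.001, -0.0]
ft_force: [1.2, -0.5, -3.5]
gripper_width: 0.623
```

```bash
python3 look.py w8;python3 look.py w9;python3 look.py w10; python3 ringfit.py pics/w10.npz
```

```text
7.3667 [ 0.6385 -0.0936  0.1514] [ 1.e+00 -1.e-04 -7.e-04 -2.e-04] 0.6231211595588647 [ 1.24 -0.5  -3.52]
7.4167 [ 0.6384 -0.0936  0.1506] [-0.73 -0.12 -3.03]
7.4167 [ 0.6384 -0.0936  0.1506] [ 1.0e+00 -1.0e-04 -1.4e-03 -5.0e-04] 0.623793811670317 [-0.73 -0.12 -3.03]
7.4667 [ 0.6384 -0.0936  0.1504] [ 0.08  0.43 -3.1 ]
7.4667 [ 0.6384 -0.0936  0.1504] [ 1.0e+00 -1.0e-04 -1.6e-03 -5.0e-04] 0.6221574285555784 [ 0.08  0.43 -3.1 ]
7.5167 [ 0.6386 -0.0937  0.1505] [ 1.06 -0.45 -2.95]
2312 top z 0.14269256657574236 slopes [-0.0068  0.0025]
x range [0.6119 0.6643] y [-0.1206 -0.0689] mean [ 0.6397 -0.0946  0.1427]
637.7241821289062 -94.37146759033203 28.787933349609375
```

View pics/w10.png

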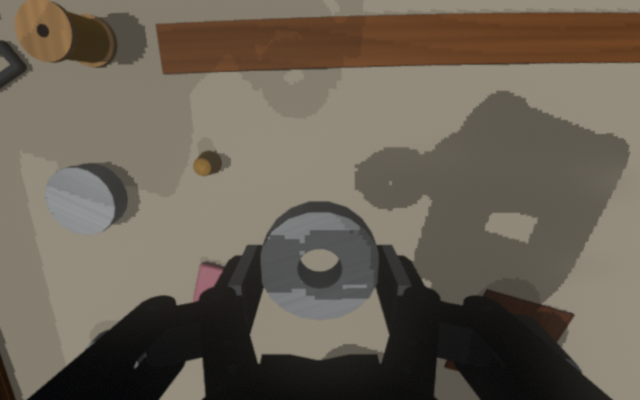

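Request:
{"api": "drive_tool", "payload": {"steps": [[[-0.246,0.196,0,0,0,0,30],[-0.246,0.196,0,0,0,0,30],[-0.246,0.196,0,0,0,0,30],[-0.246,0.196,0,0,0,0,30],[-0.246,0.196,0,0,0,0,30],[-0.246,0.196,0,0,0,0,30],[-0.246,0.196,0,0,0,0,30],[-0.246,0.196,0,0,0,0,30]]]}}

```text
clock: 8.18
eef_pos: [0.3901, -0.2915, 0.1514]
tcp_rot: [1.0, -0.001, -0.001, -0.0]
ft_force: [0.7, -0.2, -2.6]
gripper_width: 0.62
```

Request:
{"api": "drive_tool", "payload": {"steps": [[[0,0,0,0,0,0,30],[0,0,0,0,0,0,30],[0,0,0,0,0,0,30]]]}}

```text
clock: 8.43
eef_pos: [0.3934, -0.2894, 0.1517]
tcp_rot: [1.0, -0.0, -0.0, -0.0]
ft_force: [0.1, 0.4, -2.8]
gripper_width: 0.624
```

```bash
python3 look.py w11; python3 ringfit.py pics/w11.npz
python3 - <<'E'
from h import *
z=np.load("pics/w11.npz");c={k:z[k] for k in z.files if k!='d'};d=z['d']
im=cv2.imread("pics/w11.png")
def circ(x,y,z,r):
    t=np.linspace(0,2*np.pi,200);return proj(c,np.c_[x+r*np.cos(t),y+r*np.sin(t),0*t+z])
big=cv2.convertScaleAbs(cv2.resize(im,None,fx=4,fy=4,interpolation=cv2.INTER_CUBIC),alpha=1.7)
for a,col in [((.4713,-.2907,.06,.0355),(0,0,255)),((.4713,-.2907,.06,.0325),(0,255,0)),((.392,-.2898,.1425,.028),(0,0,255)),((.392,-.2898,.1425,.010),(0,0,255))]:
    cv2.polylines(big,[((circ(*a)+.5)*4).astype(np.int32)],True,col,1)
cv2.imwrite("pics/w11o.png",cv2.resize(big[40:1340,960:1580],None,fx=.5,fy=.5,interpolation=cv2.INTER_AREA)[:600])
cv2.imwrite("pics/w11p.png",big[780:1340,1000:1560])
E
```

```text
8.4333 [ 0.3934 -0.2894  0.1517] [ 1.e+00 -1.e-04 -2.e-04 -4.e-04] 0.6239985883105896 [ 0.06  0.42 -2.84]
8.4833 [ 0.3936 -0.2892  0.1518] [ 1.07  0.29 -2.77]
2321 top z 0.1440597782513433 slopes [-0.0039  0.0008]
x range [0.3665 0.4193] y [-0.3163 -0.2648] mean [ 0.3946 -0.2903  0.1441]
392.6908874511719 -289.9187927246094 28.837413787841797
```

View pics/w11o.png

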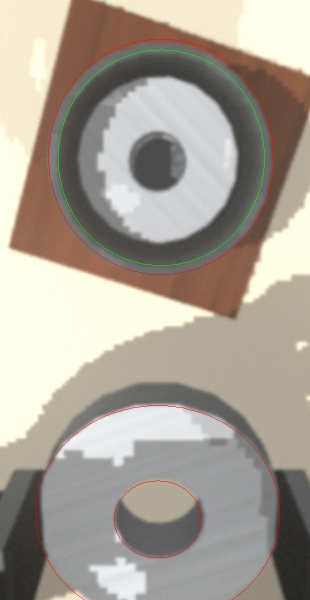

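View pics/w11p.png

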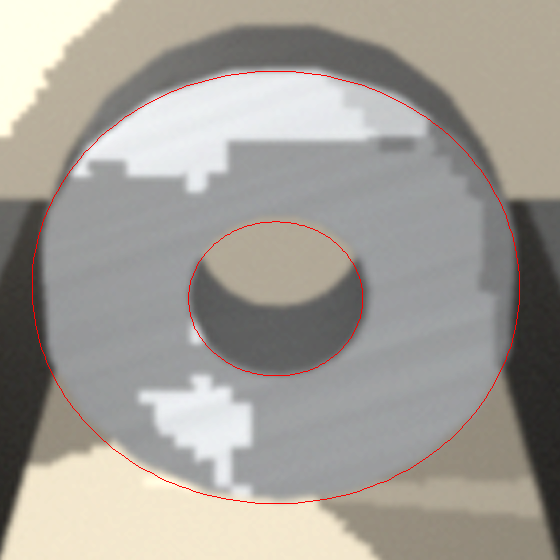

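Request:
{"api": "drive_tool", "payload": {"steps": [[[0.04,0.0005,0,0,0,0,30],[0.079,0.0005,0,0,0,0,30],[0.079,0.0005,0,0,0,0,30],[0.079,0.0005,0.03,0,0,0,30],[0.079,0.0005,0.05,0,0,0,30],[0.079,0.0005,0.06,0,0,0,30],[0.079,0.0005,0.06,0,0,0,30],[0.079,0.0005,0.06,0,0,0,30]]]}}

```text
clock: 9.15
eef_pos: [0.4726, -0.29, 0.0924]
tcp_rot: [1.0, 0.0, -0.0, -0.0]
ft_force: [0.4, 0.3, -2.6]
gripper_width: 0.625
```

Request:
{"api": "drive_tool", "payload": {"steps": [[[0,0,0.005,0,0,0,30],[0,0,0.01,0,0,0,30],[0,0,0.015,0,0,0,30],[0,0,0.015,0,0,0,30]]]}}

```text
clock: 9.48
eef_pos: [0.4719, -0.2903, 0.0773]
tcp_rot: [1.0, -0.0, -0.0, 0.0]
ft_force: [-0.3, -0.3, -3.4]
gripper_width: 0.618
```

```bash
python3 look.py w12; python3 ringfit.py pics/w12.npz;python3 - <<'E'
from h import *
im=cv2.imread("pics/w12.png")
cv2.imwrite("pics/w12f.png",cv2.convertScaleAbs(cv2.resize(im[180:350,210:430],None,fx=3.5,fy=3.5,interpolation=cv2.INTER_CUBIC),alpha=2))
E
```

```text
9.4833 [ 0.4719 -0.2903  0.0773] [ 1.e+00 -2.e-04 -0.e+00  1.e-04] 0.6184245488871507 [-0.33 -0.31 -3.37]
9.5333 [ 0.4719 -0.2903  0.0772] [-0.31 -0.21 -3.82]
2322 top z 0.0694123468314509 slopes [0.0154 0.    ]
x range [0.4453 0.498 ] y [-0.3172 -0.2656] mean [ 0.4733 -0.2913  0.0696]
471.5502624511719 -290.8236999511719 28.63748550415039
```

View pics/w12f.png

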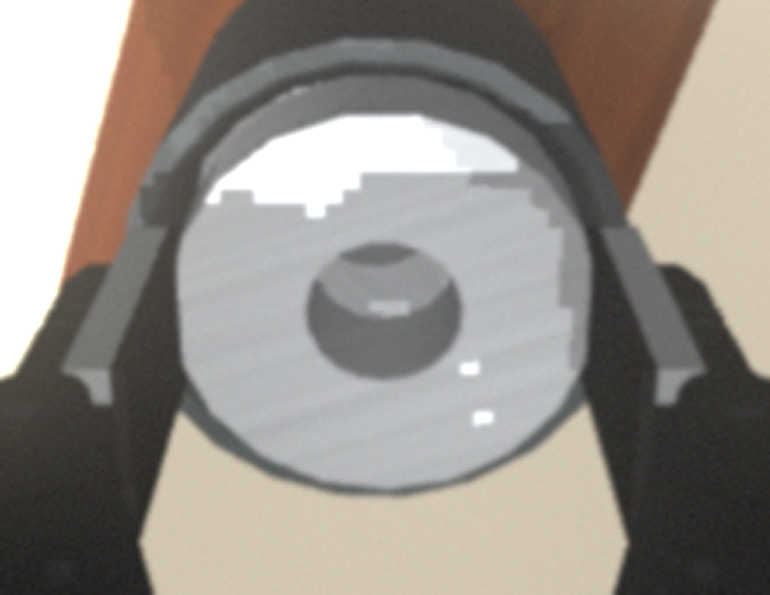

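Request:
{"api": "drive_tool", "payload": {"steps": [[[-0.0012,0,-0.001,0,0,0,30],[-0.0012,0,0.0005,0,0,0,30],[-0.0012,0,0.001,0,0,0,30],[-0.0012,0,0.001,0,0,0,30]]]}}

```text
clock: 9.87
eef_pos: [0.4709, -0.2903, 0.076]
tcp_rot: [1.0, -0.0, -0.0, -0.0]
ft_force: [-0.1, -0.3, -2.8]
gripper_width: 0.624
```

```bash
python3 look.py w13; python3 ringfit.py pics/w13.npz
```

```text
9.8667 [ 0.4709 -0.2903  0.076 ] [ 1.e+00 -1.e-04 -0.e+00 -0.e+00] 0.6236077961971158 [-0.1  -0.33 -2.85]
9.9167 [ 0.4709 -0.2903  0.076 ] [-0.34  0.87 -2.65]
2322 top z 0.06814104294814387 slopes [-0.0013 -0.0001]
x range [0.4442 0.4968] y [-0.3172 -0.2655] mean [ 0.4721 -0.2912  0.0683]
470.3966979980469 -291.0936279296875 28.689584732055664
```

Level, no contact load. Release.

Request:
{"api": "drive_tool", "payload": {"steps": [[[0,0,0,0,0,0,80],[0,0,0,0,0,0,80],[0,0,0,0,0,0,80],[0,0,0,0,0,0,80],[0,0,0,0,0,0,80]]]}}

```text
clock: 10.33
eef_pos: [0.471, -0.2904, 0.0763]
tcp_rot: [1.0, -0.0, 0.0, 0.0]
ft_force: [-0.7, -0.5, 0.8]
gripper_width: 0.799
```

```bash
python3 look.py w14
python3 - <<'E'
from h import *
im=cv2.imread("pics/w14.png")
cv2.imwrite("pics/w14f.png",cv2.convertScaleAbs(cv2.resize(im[180:350,210:430],None,fx=3.5,fy=3.5,interpolation=cv2.INTER_CUBIC),alpha=2))
E
```

```text
10.3333 [ 0.471  -0.2904  0.0763] [ 1.e+00 -1.e-04  2.e-04  1.e-04] 0.7985492254978174 [-0.66 -0.47  0.81]
10.3833 [ 0.471  -0.2903  0.0763] [-0.91 -0.3   0.6 ]
```

View pics/w14f.png

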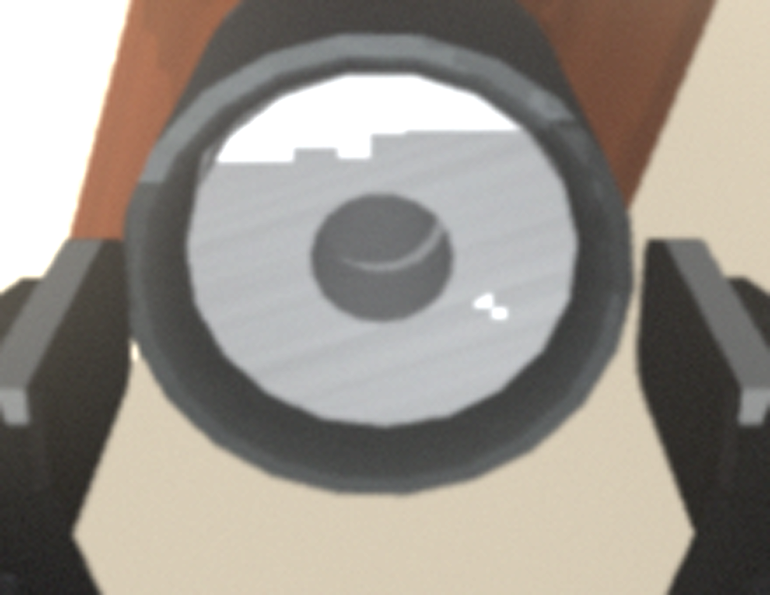

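Run:
```python
from h import *
z=np.load("pics/w14.npz");c={k:z[k] for k in z.files if k!='d'};d=z['d']
q=[]
for v in range(205,298,2):
  for u in range(268,370,2):
    p,r=ray(c,u,v);P=p+r*d[v,u]
    if np.hypot(P[0]-.471,P[1]+.2907)<.027 and P[2]>.04:q.append(P)
q=np.array(q);A=np.c_[q[:,:2]-q[:,:2].mean(0),np.ones(len(q))];co=np.linalg.lstsq(A,q[:,2],rcond=None)[0];print(len(q),co,np.median(q[:,2]))
```

```text
1877 [0.01855772 0.0010119  0.05325435] 0.053670160662263655
```

```bash
cat > flat.py <<'E'
import sys
from h import *
z=np.load(sys.argv[1]);c={k:z[k] for k in z.files if k!='d'};d=z['d']
cx,cy=map(float,sys.argv[2:4]);zl,zh=map(float,sys.argv[4:6])
q=[]
for v in range(0,400):
  for u in range(0,640):
    if d[v,u]<=0: continue
    p,r=ray(c,u,v);P=p+r*d[v,u]
    if .013<np.hypot(P[0]-cx,P[1]-cy)<.024 and zl<P[2]<zh:q.append(P)
q=np.array(q);A=np.c_[q[:,:2]-[cx,cy],np.ones(len(q))];co=np.linalg.lstsq(A,q[:,2],rcond=None)[0];print(len(q),co.round(4),np.median(q[:,2]).round(4),(q[:,2]-A@co).std())
E
python3 flat.py pics/w14.npz .471 -.2905 .04 .065
python3 flat.py pics/w6.npz .471 -.2905 .02 .05
python3 flat.py pics/w3.npz .471 -.2905 .01 .04
python3 flat.py pics/w11.npz .471 -.2905 .02 .05
```

```text
4651 [-0.0016  0.0001  0.0537] 0.0537 0.0005753901404769858
3907 [-0.0026  0.0004  0.0377] 0.0377 0.0006041971820077474
2483 [ 0.0024 -0.0001  0.0216] 0.0216 0.0007231649421925976
2737 [ 0.0018 -0.0007  0.0376] 0.0376 0.0007002331301067835
```

Request:
{"api": "drive_tool", "payload": {"steps": [[[0,0,-0.04,0,0,0,80],[0,-0.02,-0.075,0,0,0,80],[-0.012,-0.408,-0.084,0,0,0,80],[-0.012,-0.408,-0.084,0,0,0,80],[-0.012,-0.408,-0.084,0,0,0,80],[-0.012,-0.408,-0.084,0,0,0,80],[-0.012,-0.408,-0.084,0,0,0,80],[-0.012,-0.408,-0.084,0,0,0,80]]]}}

```text
clock: 11.05
eef_pos: [0.4628, -0.0186, 0.1572]
tcp_rot: [1.0, -0.0, 0.0, 0.0]
ft_force: [1.9, 0.2, 0.5]
gripper_width: 0.799
```

Request:
{"api": "drive_tool", "payload": {"steps": [[[-0.004,-0.137,0,0,0,0,80],[-0.004,-0.137,0,0,0,0,80],[-0.004,-0.137,0,0,0,0,80],[-0.004,-0.137,0,0,0,0,80],[-0.004,-0.137,0,0,0,0,80],[-0.004,-0.137,0,0,0,0,80]]]}}

```text
clock: 11.55
eef_pos: [0.4592, 0.1168, 0.157]
tcp_rot: [1.0, 0.001, 0.0, 0.0]
ft_force: [0.9, 0.1, 0.5]
gripper_width: 0.801
```

```bash
python3 look.py w15
python3 - <<'E'
from h import *
z=np.load("pics/w15.npz");c={k:z[k] for k in z.files if k!='d'};d=z['d']
pts=[]
for v in range(0,400):
  for u in range(0,640):
    if d[v,u]<=0: continue
    p,r=ray(c,u,v);P=p+r*d[v,u]
    if .010<P[2]<.022 and np.hypot(P[0]-.459,P[1]-.118)<.04: pts.append(P)
pts=np.array(pts);print(len(pts),np.median(pts[:,2]),cv2.minEnclosingCircle((pts[:,:2]*1000).astype(np.float32)))
E
```

```text
11.55 [0.4592 0.1168 0.157 ] [1.e+00 8.e-04 1.e-04 1.e-04] 0.8007378905370575 [0.94 0.08 0.49]
11.6 [0.4593 0.116  0.157 ] [-0.31 -1.16 -0.14]
2898 0.015636283193050105 ((457.1213073730469, 118.06094360351562), 27.91801643371582)
```

View pics/w15.png

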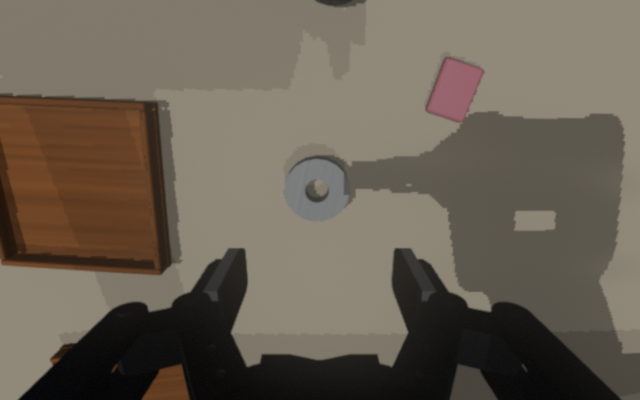

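Request:
{"api": "drive_tool", "payload": {"steps": [[[-0.001,-0.0015,0.04,0,0,0,80],[-0.001,-0.0015,0.08,0,0,0,80],[-0.001,-0.0015,0.12,0,0,0,80],[-0.001,-0.0015,0.135,0,0,0,80],[-0.001,-0.0015,0.135,0,0,0,80],[-0.001,-0.0015,0.135,0,0,0,30],[-0.001,-0.0015,0.135,0,0,0,30],[-0.001,-0.0015,0.135,0,0,0,30]]]}}

```text
clock: 12.27
eef_pos: [0.4593, 0.1175, 0.0235]
tcp_rot: [1.0, -0.001, 0.002, 0.0]
ft_force: [0.5, 0.6, -0.2]
gripper_width: 0.624
```

Request:
{"api": "drive_tool", "payload": {"steps": [[[0,0,0,0,0,0,30],[0,0,-0.02,0,0,0,30],[0,0,-0.06,0,0,0,30],[0,0,-0.1,0,0,0,30],[0,0,-0.13,0,0,0,30],[0,0,-0.13,0,0,0,30],[0,0,-0.13,0,0,0,30],[0,0,-0.13,0,0,0,30]]]}}

```text
clock: 12.93
eef_pos: [0.4578, 0.118, 0.1516]
tcp_rot: [1.0, -0.0, -0.0, 0.0]
ft_force: [0.0, 0.8, -0.2]
gripper_width: 0.622
```

```bash
python3 look.py w16;python3 look.py w17;python3 look.py w18; python3 ringfit.py pics/w18.npz
python3 - <<'E'
from h import *
from rig import ctrl
c=ctrl.get_calibration("top");d=np.load("pics/top0.npy");q=[]
for v in range(170,260):
  for u in range(125,220):
    if d[v,u]>0:
      p,r=ray(c,u,v);P=p+r*d[v,u]
      if .016<P[2]<.03:q.append(P)
q=np.array(q);print(len(q),cv2.minAreaRect((q[:,:2]*1000).astype(np.float32)))
E
```

```text
12.9333 [0.4578 0.118  0.1516] [ 1.e+00 -1.e-04 -2.e-04  0.e+00] 0.6223715202600382 [ 0.02  0.82 -0.24]
12.9833 [0.4576 0.118  0.1511] [-0.49 -0.19  0.59]
12.9833 [0.4576 0.118  0.1511] [ 1.e+00 -2.e-04 -9.e-04 -0.e+00] 0.6231875947495934 [-0.49 -0.19  0.59]
13.0333 [0.4576 0.118  0.1509] [-0.91 -0.04 -1.  ]
13.0333 [0.4576 0.118  0.1509] [ 1.0e+00 -2.0e-04 -1.2e-03 -0.0e+00] 0.626938135294855 [-0.91 -0.04 -1.  ]
13.0833 [0.4577 0.118  0.1508] [-0.41  0.22 -1.13]
2332 top z 0.14348767655089784 slopes [-0.0066 -0.0009]
x range [0.4302 0.4833] y [0.0913 0.1426] mean [0.4581 0.1171 0.1435]
456.0506896972656 117.12796020507812 28.41680908203125
729 ((460.038330078125, 331.90087890625), (154.44239807128906, 151.9899139404297), 86.87059020996094)
```

View pics/w18.png

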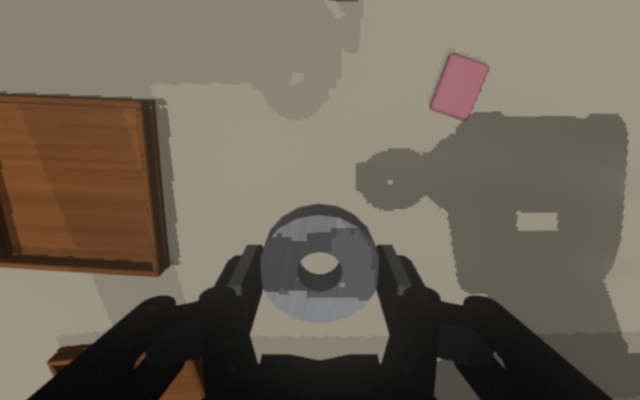

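Request:
{"api": "drive_tool", "payload": {"steps": [[[0.002,-0.214,0,0,0,0,30],[0.002,-0.214,0,0,0,0,30],[0.002,-0.214,0,0,0,0,30],[0.002,-0.214,0,0,0,0,30],[0.002,-0.214,0,0,0,0,30],[0.002,-0.214,0,0,0,0,30],[0.002,-0.214,0,0,0,0,30],[0.002,-0.214,0,0,0,0,30]]]}}

```text
clock: 13.75
eef_pos: [0.4599, 0.3316, 0.1508]
tcp_rot: [1.0, 0.0, -0.001, 0.001]
ft_force: [-0.8, -0.7, -0.3]
gripper_width: 0.622
```

```bash
python3 look.py w19; python3 ringfit.py pics/w19.npz
```

```text
13.75 [0.4599 0.3316 0.1508] [ 1.e+00  3.e-04 -1.e-03  6.e-04] 0.6219441103096884 [-0.83 -0.74 -0.33]
13.8 [0.4601 0.331  0.1512] [-0.04 -0.33 -0.96]
2335 top z 0.14346009247053082 slopes [-0.0067 -0.0014]
x range [0.4324 0.4855] y [0.3047 0.3563] mean [0.4604 0.3307 0.1435]
459.05548095703125 330.91595458984375 28.906278610229492
```

View pics/w19.png

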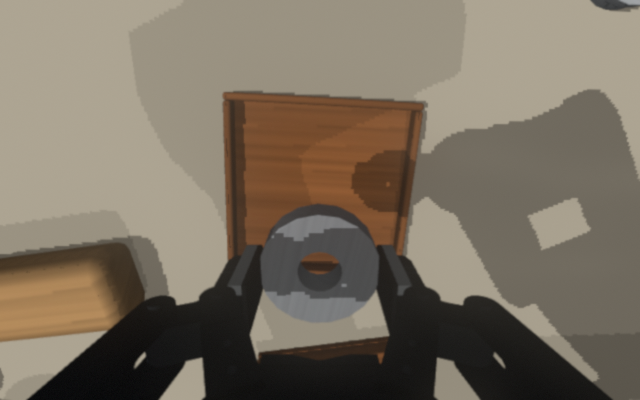

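Request:
{"api": "drive_tool", "payload": {"steps": [[[0,0,0.035,0,0,0,30],[0,0,0.07,0,0,0,30],[0,0,0.095,0,0,0,30],[0,0,0.11,0,0,0,30],[0,0,0.116,0,0,0,30],[0,0,0.118,0,0,0,30],[0,0,0.118,0,0,0,30],[0,0,0.118,0,0,0,30]]]}}

```text
clock: 14.47
eef_pos: [0.461, 0.3318, 0.0351]
tcp_rot: [1.0, -0.0, 0.001, -0.0]
ft_force: [-0.4, -0.2, -0.5]
gripper_width: 0.622
```

Request:
{"api": "drive_tool", "payload": {"steps": [[[0,0,0.001,0,0,0,30],[0,0,0.0025,0,0,0,30],[0,0,0.0025,0,0,0,30]]]}}

```text
clock: 14.72
eef_pos: [0.4604, 0.3321, 0.0318]
tcp_rot: [1.0, -0.0, 0.0, -0.0]
ft_force: [0.1, -0.0, -1.1]
gripper_width: 0.624
```

Request:
{"api": "drive_tool", "payload": {"steps": [[[0,0,0.001,0,0,0,30],[0,0,0.002,0,0,0,30],[0,0,0.0025,0,0,0,30],[0,0,0.0025,0,0,0,30]]]}}

```text
clock: 15.05
eef_pos: [0.4603, 0.332, 0.029]
tcp_rot: [1.0, -0.0, -0.0, -0.0]
ft_force: [0.3, 0.4, 0.8]
gripper_width: 0.622
```

Request:
{"api": "drive_tool", "payload": {"steps": [[[0,0,0.0005,0,0,0,30],[0,0,0.001,0,0,0,30],[0,0,0.001,0,0,0,30]]]}}

```text
clock: 15.3
eef_pos: [0.4603, 0.3321, 0.0289]
tcp_rot: [1.0, -0.0, 0.0, -0.0]
ft_force: [-3.2, -1.4, 10.0]
gripper_width: 0.623
```

Seated with 10 N contact on the tray floor. Ease off and open.

Request:
{"api": "drive_tool", "payload": {"steps": [[[0,0,-0.001,0,0,0,30],[0,0,-0.001,0,0,0,78],[0,0,-0.001,0,0,0,78],[0,0,-0.001,0,0,0,78],[0,0,-0.03,0,0,0,78],[0,0,-0.07,0,0,0,78],[0,0,-0.11,0,0,0,78],[-0.03,0,-0.14,0,0,0,78]]]}}

```text
clock: 15.97
eef_pos: [0.4345, 0.3321, 0.1703]
tcp_rot: [1.0, -0.001, 0.003, -0.001]
ft_force: [0.7, 0.5, 0.3]
gripper_width: 0.777
```

Request:
{"api": "drive_tool", "payload": {"steps": [[[-0.07,0,-0.02,0,0,0,78],[-0.07,0,-0.02,0,0,0,78],[-0.07,0,-0.02,0,0,0,78],[-0.07,0,-0.02,0,0,0,78]]]}}

```text
clock: 16.3
eef_pos: [0.36, 0.3323, 0.1881]
tcp_rot: [1.0, 0.001, 0.001, -0.0]
ft_force: [0.9, -0.1, -0.3]
gripper_width: 0.776
```

```bash
python3 look.py w20; python3 flat.py pics/w20.npz .46 .332 .01 .035
python3 - <<'E'
from rig import ctrl
import cv2,numpy as np
p,d=ctrl.snapshot("top");cv2.imwrite("pics/top1.png",p[:,:,::-1]);np.savez("pics/top1.npz",d=d,**ctrl.get_calibration("top"))
E
python3 flat.py pics/top1.npz .472 -.289 .03 .07
```

```text
16.3 [0.36   0.3323 0.1881] [ 1.e+00  6.e-04  7.e-04 -3.e-04] 0.7762295096695191 [ 0.92 -0.12 -0.29]
16.35 [0.361  0.3322 0.1876] [ 0.09  0.12 -0.36]
1954 [-0.0055  0.0009  0.0216] 0.0216 0.0007532372027319194
241 [ 0.0045 -0.0117  0.0547] 0.0546 0.0016373077105145278
```

View pics/w20.png

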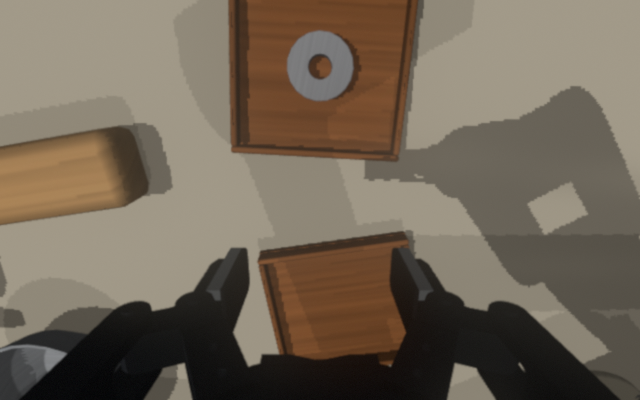

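View pics/top1.png

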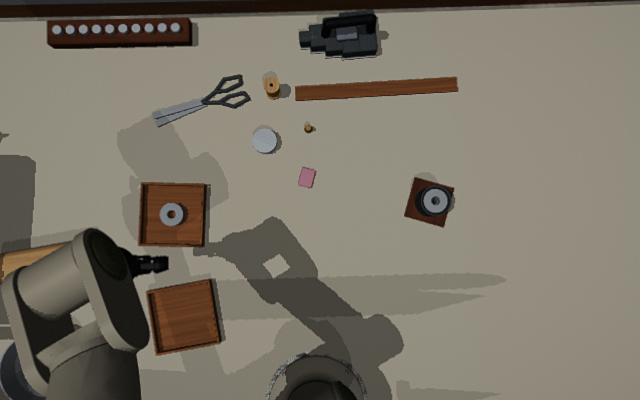

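```bash
python3 -c "
from rig import ctrl
print(ctrl.close_job())"
```

```text
the job is handed in; nothing more can be done
None
```

The job is done and handed in after about 16.4 s: both solid weights are in the tube and the hollow one is in the far tray.

- **Weighing:** I lifted all three rings. The right-hand near ring read about 2.8 N and the right-hand far ring about 3.0 N, so both are solid. The left one read about 0.5 N on average, so it is the hollow shell. Single readings scattered by about ±1 N. One reading on the first ring was 1.1 N, taken just after a move.
- **Tube:** Both solid rings were let go level inside the tube mouth. The wrist camera's depth put the top of the column at 53.7 mm against the nominal 54 mm, with a tilt under 0.2°. The overhead camera's coarser fit agreed at 54.6 mm.
- **Tray:** I used the tray farther from the base, about 0.57 m away against 0.37 m for the other. The hollow ring was lowered until it touched the floor (10 N), then released. It lies flat near the middle with its top at 21.6 mm, against 22 mm nominal.
- **Contact forces:** The highest force I read was about 14 N, when I lowered the first ring at the tube mouth; I backed off before releasing it.
- **Everything else:** The overhead pictures from before and after show the tin, chalk, thimble, spool, shears and ruler unmoved by eye. The gripper was clear of everything when I handed in.

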